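# Cover the rinsed calibration jars with their own lids

## Task

Four rinsed glass jars stand open on the calibration bench: close each with the knobbed lid of its own size, so that the plug is in the mouth and the lid lies flat and fully home on the rim. Set the lids down, do not drop them; keep the jars upright where they stand, and leave the rubber stopper and the white screw cap where they are.

Things in the scene. Friction and masses are not known exactly. Their poses are not given: they have to be found in the camera images.
- jar_small: The smallest of four open, straight-sided clear glass jars with a ground rim, standing loose on the bench: 40 mm outside diameter (rim 42 mm), mouth 32 mm inside, wall 4 mm, 70 mm tall, empty. Origin: centre of its underside on the bench; z is up along its axis, so the rim lies 70 mm above the origin.
- lid_small: Dark grey lid, smallest of four, for the 32 mm mouth, lying loose, knob up. Flange 42 mm across, 5 mm thick; below it a tapered plug 12 mm deep, 18 mm across at the bottom, 26 at the top; above it a round knob 20 mm across, 28 tall. Origin: centre of plug underside, z up; flange at 12-17 mm, knob at 17-45 mm. Seated, flange on rim: origin 58 mm above the jar's origin.
- jar_medium: The second smallest of four open, straight-sided clear glass jars with a ground rim, standing loose on the bench: 56 mm outside diameter (rim 58 mm), mouth 48 mm inside, wall 4 mm, 85 mm tall, empty. Origin: centre of its underside on the bench; z is up along its axis, so the rim lies 85 mm above the origin.
- lid_medium: Dark grey lid, second smallest of four, for the 48 mm mouth, lying loose, knob up. Flange 58 mm across, 5 mm thick; below it a tapered plug 12 mm deep, 34 mm across at the bottom, 42 at the top; above it a round knob 20 mm across, 28 tall. Origin: centre of plug underside, z up; flange at 12-17 mm, knob at 17-45 mm. Seated, flange on rim: origin 73 mm above the jar's origin.
- jar_large: The second largest of four open, straight-sided clear glass jars with a ground rim, standing loose on the bench: 72 mm outside diameter (rim 74 mm), mouth 64 mm inside, wall 4 mm, 100 mm tall, empty. Origin: centre of its underside on the bench; z is up along its axis, so the rim lies 100 mm above the origin.
- lid_large: Dark grey lid, second largest of four, for the 64 mm mouth, lying loose, knob up. Flange 74 mm across, 5 mm thick; below it a tapered plug 12 mm deep, 50 mm across at the bottom, 58 at the top; above it a round knob 20 mm across, 28 tall. Origin: centre of plug underside, z up; flange at 12-17 mm, knob at 17-45 mm. Seated, flange on rim: origin 88 mm above the jar's origin.
- jar_giant: The largest of four open, straight-sided clear glass jars with a ground rim, standing loose on the bench: 88 mm outside diameter (rim 90 mm), mouth 80 mm inside, wall 4 mm, 115 mm tall, empty. Origin: centre of its underside on the bench; z is up along its axis, so the rim lies 115 mm above the origin.
- lid_giant: Dark grey lid, largest of four, for the 80 mm mouth, lying loose, knob up. Flange 90 mm across, 5 mm thick; below it a tapered plug 12 mm deep, 66 mm across at the bottom, 74 at the top; above it a round knob 20 mm across, 28 tall. Origin: centre of plug underside, z up; flange at 12-17 mm, knob at 17-45 mm. Seated, flange on rim: origin 103 mm above the jar's origin.
- stopper: A black tapered rubber stopper without a knob, 36 mm diameter at the foot, 29 mm at the top, 26 mm tall, standing between the jars and lids; to be left alone. Origin: centre of its underside.
- screw_cap: A white ribbed plastic screw cap, 38 mm diameter, 15 mm tall, lying between the jars and lids; to be left alone. Origin: centre of its underside.
Things that resemble listed ones, but are neither listed nor needed, are in the scene too. Leave any pink look-alike of the jar_large alone. What is shaped like the lid_giant but brown is not meant.

How it is judged:
By the outcome, as a careful person would: the job done as asked, in the order asked, and still so for the second after the job is handed in, with the robot touching nothing.
It also fails if it takes over 96 s, if anything falls off the work surface, if the arm or the gripper's body presses on something with over 40 N, if the wrist force passes 120 N, or if a joint passes its speed limit or range.

## Robot

A 6-joint arm with a two-finger parallel gripper is mounted at the origin on the work surface. World frame = base frame: x ahead of the robot, y to its left, z up, the work surface at z = 0. Lengths are in m, angles in rad, forces in N, time in s.
With the tool pointing down it reaches from about 0.225 to 0.725 m from the base axis. Payload 3.1 kg.
Tool frame: the origin (TCP) lies midway between the tips of the shut fingers; the grasp point (between the pads) lies 19 mm behind it; z points along the fingers, y is the direction in which the jaws open and shut (so a half turn about z gives the same grasp; the last joint's range is limited). The gripper opens to 85 mm and grips with 20 to 120 N. Pads are 22 mm wide; open, the fingers measure 114 mm over their backs; the gripper's body (76 mm by 85 mm) begins 54 mm behind the grasp point. The pads swing forward as they close: fully open they stand 13 mm farther back than shut.
Start: joints at [-1.256, 0.048, 0.099, 1.622, 0, 1.443], TCP at [0.225, -0.474, 0.231] pointing down, gripper open.
Joint ranges: [-2.91, 2.91], [-0.99, 1.94], [-1.21, 1.42], [-2.12, 2.29], [-1.49, 1.47], [-3.14, 3.14]. Speed limits (rad/s): [2.79, 2.79, 3.14, 3.14, 3.14, 3.14].

## Interface

Orientations are given as a unit quaternion [x, y, z, w].
In Python, from cell import * gives the robot as it stands. The module is installed in compiled form; this text tells all that it offers.
- The arm moves only by the tool jog_arm, never from a script. Its argument "deltas" is a list of rows, each an object with "claw": the opening in per cent of the stroke, from 0 (shut) to 100 (fully open); "dp": the shift along the tool's x, y, z in cm, a list of three; "rot": the turn, a rotation vector about the tool's x, y, z in rad, a list of three. In form: [{"claw": claw, "dp": [dx, dy, dz], "rot": [wx, wy, wz]}, ...]. A call has 1 to 20 rows; each row is the pose to reach, as a shift and turn from the pose measured when the call began, along the tool's axes at that moment; what a row does not reach only later rows make up. A row lasts 1/8 s, in which the tool goes at most 62.5 mm and 10.7 degrees, less where a joint would pass 70% of its speed; a pose out of reach is approached as far as the arm can. A call with a gripper value outside its range is refused whole. The fingers move at their own pace and stop on an object; "newtons" is the grip in N (left out, the last holds). Time passes only in rows, so rows that repeat a pose let the fingers close. It gives the time, the measured TCP pose, the force and the opening at its end, in the units of the state.
- state(): the state, without advancing time (a new reading comes with each control period).
- snapshot(name): name is "scene" or "top" or "wrist"; returns (picture, depth): 384x512x3 uint8, red, green, blue; 384x512 float32, m along the optical axis (not along the pixel's ray), 0 where there is no reading.
- calibration(name): a dict with "mtx" (3x3 intrinsics, pixels), "extrinsics" (4x4, takes a point from camera to world coordinates). Camera axes: x right, y down, z forward; pixel columns grow to the right and rows downward; lengths in m; the calibration is good to about 2 mm. A picture is of the moment at which its call begins: read the wrist's pose just before it. calibration takes no time and is no camera call; for the wrist camera it gives the pose at the moment of the call.
- hand_in(): hands the job in, once; it reports no verdict.
The state is a dict: "t": time; "joint_pos": joint angles; "joint_vel": joint speeds; "joint_efforts": joint torques, N m; "ee_pos": TCP position; "eef_rot": TCP orientation; "ft_force": force on the tool from outside, world axes, zero at the start; "moment": the same for the moment, N m; "gripper_width": finger opening in m.
Only numpy, scipy, OpenCV 4.12 (cv2) and the standard library are available. Lean on these libraries where they do the work, as an engineer would, in place of code of your own. Each camera call takes 0.05 s, during which the arm holds its last target.

## Working session

There is one attempt and no reset: what is moved stays moved. The work goes in short steps, Python scripts to look and compute and a tool call to move; the robot and the scene stay as the last step left them, time stands still between calls to the robot, and variables do not carry over. Pictures are saved under pics/ and viewed, and the job is handed in when it is done.

Besides the shell and the picture viewer there is one more tool, called after "Call:" as name([rows], argument=value, ...), one row to a line, values as JSON. jog_arm: Moves the arm, as the interface text tells. Its arguments: {"type":"object","properties":{"deltas":{"type":"array","items":{"type":"object","properties":{"claw":{"type":"number"},"dp":{"type":"array","items":{"type":"number"}},"rot":{"type":"array","items":{"type":"number"}}}}},"newtons":{"type":"number"}},"required":["deltas"]}

```bash
mkdir -p pics; python3 - <<'E'
from cell import *
import cv2,numpy as np
s=state(); print(s)
for n in("scene","top"):
    p,d=snapshot(n); c=calibration(n); np.savez(f"{n}0.npz",p=p,d=d,**c)
    cv2.imwrite(f"pics/{n}0.png",p[:,:,::-1]); print(c)
E
```

```text
{'t': 0.0, 'joint_pos': array([-1.25582286e+00,  4.87171343e-02,  9.75527021e-02,  1.62199567e+00,
        9.81824257e-06,  1.44297850e+00]), 'joint_vel': array([ 0.00013267, -0.00103578,  0.00084669,  0.00214547, -0.00047943,
        0.00097297]), 'joint_efforts': array([ 5.52276492e-05, -3.38781738e+01,  3.20014644e+01,  2.03483988e-02,
       -3.29645791e-04,  6.08301335e-06]), 'ee_pos': array([ 0.22473107, -0.47377788,  0.23011202]), 'eef_rot': array([ 9.75591248e-01,  2.19591256e-01, -1.05549569e-04, -1.17717623e-03]), 'ft_force': array([-0.55856218, -0.32673599, -0.34320141]), 'moment': array([0.00390214, 0.01041085, 0.00043623]), 'gripper_width': 0.08541131180814115}
{'mtx': array([[474.92422069,   0.        , 245.63405999],
       [  0.        , 474.92422069, 190.29538812],
       [  0.        ,   0.        ,   1.        ]]), 'extrinsics': array([[-0.80734611,  0.45615588, -0.37431815,  0.87664882],
       [ 0.59004586,  0.617439  , -0.52020665,  0.51878195],
       [-0.00617669, -0.64085169, -0.76763986,  0.8796213 ],
       [ 0.        ,  0.        ,  0.        ,  1.        ]])}
{'mtx': array([[421.65224216,   0.        , 250.49888908],
       [  0.        , 421.65224216, 183.8549653 ],
       [  0.        ,   0.        ,   1.        ]]), 'extrinsics': array([[ 0.02501914, -0.99036234,  0.13622214,  0.35189888],
       [-0.999511  , -0.02222481,  0.02199568, -0.06519771],
       [-0.01875619, -0.13670584, -0.99043411,  0.94704068],
       [ 0.        ,  0.        ,  0.        ,  1.        ]])}
```

View pics/scene0.png

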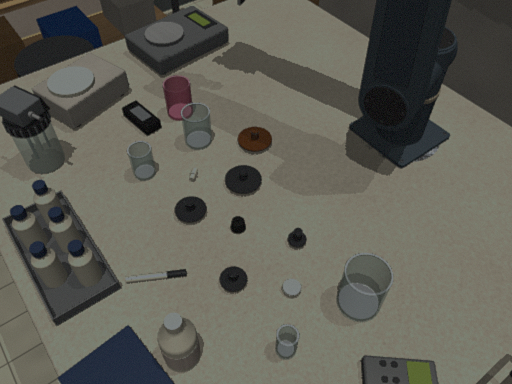

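View pics/top0.png

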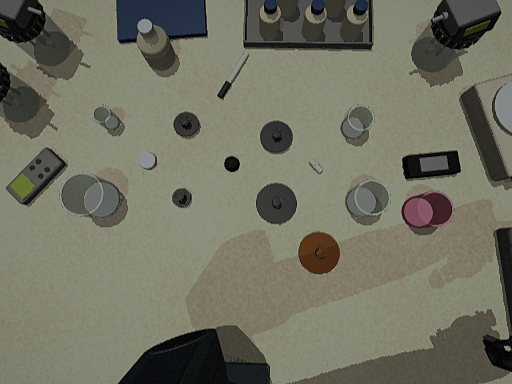

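The top view shows the jars at about (106,117) small, (90,195) giant, (357,121) medium and (367,198) large. The lids are at (182,198), (187,124), (276,137) and (277,203), and the brown decoy is at (319,252). Next I'll measure them.

```bash
cat > h.py <<'E'
import numpy as np,cv2
def load(n):
    z=np.load(n+".npz"); return z['p'],z['d'],z['mtx'],z['extrinsics']
def world(d,K,E):
    v,u=np.mgrid[:d.shape[0],:d.shape[1]]
    X=np.stack([(u-K[0,2])/K[0,0]*d,(v-K[1,2])/K[1,1]*d,d,np.ones_like(d)],-1)
    return (X@E.T)[...,:3]
def proj(P,K,E):
    P=np.atleast_2d(P); C=(P-E[:3,3])@E[:3,:3]
    return C[:,:2]/C[:,2:]*K[0,0]+K[:2,2]
def planept(uv,z,K,E):
    r=E[:3,:3]@np.array([(uv[0]-K[0,2])/K[0,0],(uv[1]-K[1,2])/K[1,1],1]); return E[:3,3]+r*(z-E[2,3])/r[2]
E
python3 - <<'E'
from h import *
p,d,K,E=load("top0"); W=world(d,K,E)
print("table z",np.median(W[300:330,300:400,2]),np.median(W[80:110,100:240,2]), np.median(W[160:185,280:350,2]))
print("tool proj",)
g=p.max(2)
for n,(u,v),r,R in [("lid_small",(182,198),14,21),("lid_medium",(187,124),20,29),("lid_large",(276,137),24,37),("lid_giant",(277,203),28,45),("stopper",(232,164),12,18),("cap",(148,160),12,19),("brown",(319,252),28,45)]:
    w=W[v-r:v+r,u-r:u+r]; m=(w[...,2]>.008)&(d[v-r:v+r,u-r:u+r]>0)
    k=w[...,2]>.035
    q=w[m]; (c,rad)=cv2.minEnclosingCircle((q[:,:2]*1000).astype(np.float32))
    print(n,"all",q.mean(0).round(4),m.sum(),"enc",np.round(c,1),round(rad,1),R,"knob",w[k].mean(0).round(4),w[...,2].max().round(4),k.sum())
for n,(u,v) in dict(js=(103,112),jg=(85,192),jm=(360,117),jl=(372,196),pink=(428,209)).items():
    w=W[v-35:v+35,u-35:u+35] if u>40 else 0
    m=w[...,2]>.03
    print(n,m.sum(), w[m].mean(0).round(4), np.percentile(w[m][:,2],[5,50,95]).round(3))
z=np.clip(W[...,2]*1500,0,255).astype(np.uint8); 
a=cv2.applyColorMap(z,cv2.COLORMAP_JET); cv2.imwrite("pics/d0.png",a)
b=cv2.resize(np.clip(p[90:240,50:250,::-1].astype(int)*2,0,255).astype(np.uint8),None,fx=4,fy=4,interpolation=cv2.INTER_CUBIC);cv2.imwrite("pics/c0.png",b)
b=cv2.resize(np.clip(p[90:240,260:460,::-1].astype(int)*2,0,255).astype(np.uint8),None,fx=4,fy=4,interpolation=cv2.INTER_CUBIC);cv2.imwrite("pics/c1.png",b)
E
```

```text
table z -0.0010809347768642175 -0.0007399256311308999 -0.001042442290436263
tool proj
lid_small all [0.4465 0.1079 0.0238] 273 enc [447.4 109.6] 21.0 21 knob [0.4387 0.0938 0.1215] 0.947 81
lid_medium all [0.6143 0.106  0.0205] 483 enc [616.2 107.3] 28.8 29 knob [0.5831 0.0857 0.1532] 0.947 82
lid_large all [ 0.5902 -0.0989  0.0185] 812 enc [591.2 -99.2] 37.0 37 knob [ 0.558  -0.0943  0.166 ] 0.947 81
lid_giant all [ 0.4394 -0.1012  0.0176] 1275 enc [ 439.9 -101.4] 44.8 45 knob [ 0.4258 -0.0955  0.1871] 0.947 88
stopper all [ 0.5258 -0.0007  0.0231] 166 enc [526.5   0. ] 15.9 18 knob [ 0.3519 -0.0652  0.947 ] 0.947 2
cap all [0.5303 0.1915 0.0139] 235 enc [530.9 191.6] 20.3 19 knob [ 0.3519 -0.0652  0.947 ] 0.947 7
brown all [ 0.3336 -0.1963  0.0176] 1342 enc [ 333.7 -196.5] 44.9 45 knob [ 0.3359 -0.1802  0.1537] 0.947 90
js 383 [0.5986 0.255  0.1228] [0.033 0.06  0.947]
jg 1574 [0.4392 0.2904 0.0895] [0.036 0.084 0.116]
jm 596 [ 0.6068 -0.2654  0.0985] [0.034 0.069 0.086]
jl 822 [ 0.4468 -0.2896  0.0908] [0.035 0.08  0.1  ]
pink 1123 [ 0.4289 -0.412   0.0852] [0.033 0.075 0.1  ]
```

View pics/d0.png

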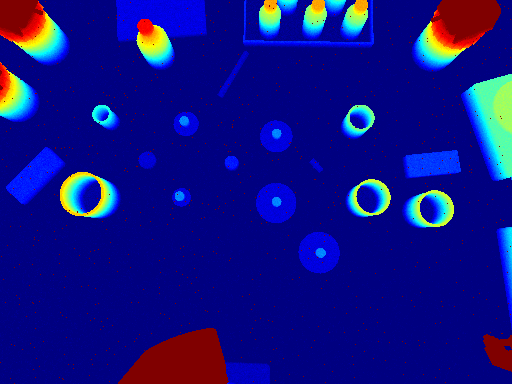

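View pics/c0.png

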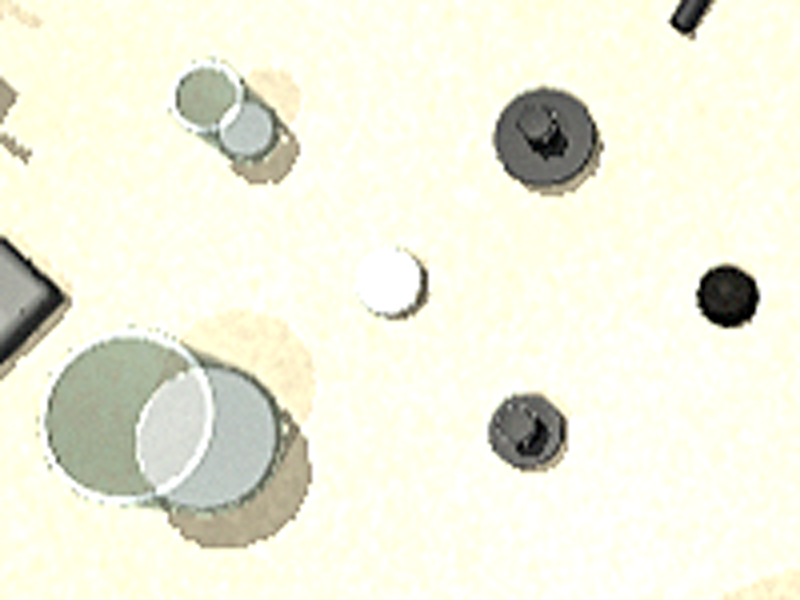

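View pics/c1.png

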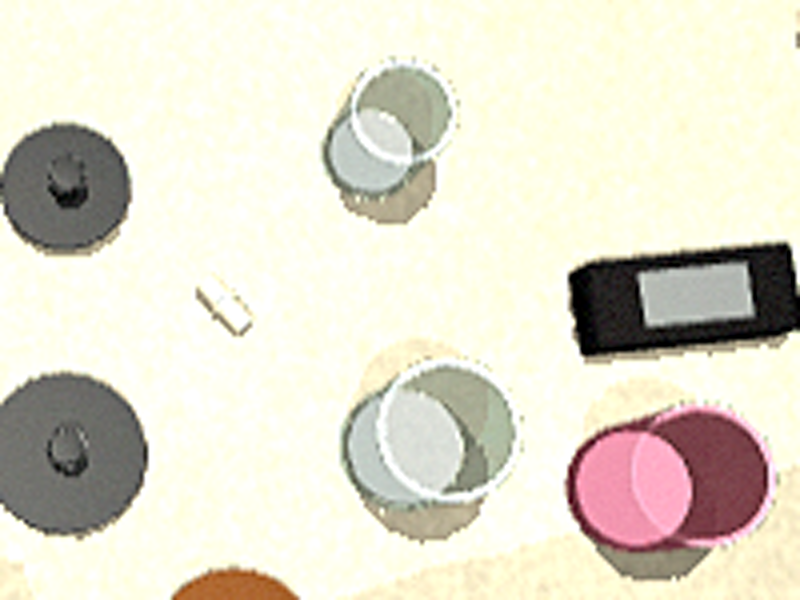

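```bash
python3 - <<'E'
from h import *
from scipy.optimize import least_squares
lids=dict(small=(.4474,.1096,21),medium=(.6162,.1073,29),large=(.5912,-.0992,37),giant=(.4399,-.1014,45))
jars=dict(small=(.60,.26,21,.07),medium=(.607,-.265,29,.085),large=(.447,-.29,37,.1),giant=(.439,.29,45,.115))
def cfit(q,R):
    f=lambda c:np.hypot(q[:,0]-c[0],q[:,1]-c[1])-R
    return f
for cam in ("top0","scene0"):
    p,d,K,E=load(cam); W=world(d,K,E); ok=(d>0)
    near=lambda x,y,r:ok&(np.hypot(W[...,0]-x,W[...,1]-y)<r)
    tz=np.median(W[near(.52,.05,.03)][:,2]); print(cam,"table",tz.round(4))
    for n,(x,y,R) in lids.items():
        m=near(x,y,.06)
        q=W[m&(W[...,2]>tz+.0145)&(W[...,2]<tz+.0205)]; c,r=cv2.minEnclosingCircle((q[:,:2]*1000).astype(np.float32))
        k=W[m&(W[...,2]>tz+.042)&(W[...,2]<tz+.05)]; kc,kr=cv2.minEnclosingCircle((k[:,:2]*1000).astype(np.float32))
        print("lid",n,"flange",np.round(c,1),round(r,1),"z",np.median(q[:,2]).round(4),"knob",k[:,:2].mean(0).round(4)*1000,np.round(kc,1),round(kr,1),len(k),"z",np.median(k[:,2]).round(4))
    for n,(x,y,R,h) in jars.items():
        q=W[near(x,y,R/1000+.04)&(abs(W[...,2]-tz-h)<.0025)]*1000
        s=least_squares(lambda c:np.hypot(q[:,0]-c[0],q[:,1]-c[1])-c[2],[x*1000,y*1000,R],loss='soft_l1')
        c,r=cv2.minEnclosingCircle(q[:,:2].astype(np.float32))
        print("jar",n,len(q),"fit",s.x.round(1),"enc",np.round(c,1),round(r,1),"z",np.median(q[:,2]).round(1))
E
```

```text
top0 table -0.0009
lid small flange [447.2 109.7] 20.9 z 0.0162 knob [446.9 109.1] [447.2 109.5] 10.2 66 z 0.0439
lid medium flange [616.2 107.3] 28.8 z 0.0162 knob [615.2 107. ] [615.6 107.2] 10.2 59 z 0.0439
lid large flange [591.2 -99.2] 37.0 z 0.0161 knob [591.1 -98.6] [591.6 -99.1] 10.1 61 z 0.0437
lid giant flange [ 439.9 -101.4] 44.8 z 0.016 knob [ 440.2 -101.5] [ 440.5 -102. ] 10.0 63 z 0.0441
jar small 106 fit [619.2 281.5  18.2] enc [619.7 282.6] 21.0 z 68.8
jar medium 164 fit [ 617.3 -273.4   26.3] enc [ 617.5 -274. ] 28.8 z 83.6
jar large 238 fit [ 448.  -291.1   34.2] enc [ 448.3 -291.2] 36.8 z 98.7
jar giant 311 fit [439.7 291.6  42.1] enc [439.5 292. ] 45.2 z 114.0
scene0 table -0.0011
lid small flange [446.7 111. ] 21.4 z 0.0158 knob [447.6 110.4] [447.3 110.2] 9.6 56 z 0.0438
lid medium flange [615.2 107.4] 29.4 z 0.0158 knob [616. 108.] [615.8 108.4] 10.2 68 z 0.0435
lid large flange [590.2 -98.2] 37.9 z 0.0159 knob [590.9 -98.3] [591.2 -99.2] 10.6 52 z 0.0437
lid giant flange [ 439.5 -101.1] 45.9 z 0.016 knob [ 439.9 -100.3] [ 438.9 -100.5] 10.6 43 z 0.044
jar small 166 fit [618.9 282.4  18.3] enc [618.7 282.2] 20.9 z 68.5
jar medium 104 fit [ 616.7 -272.8   26.2] enc [ 617.  -272.9] 29.6 z 83.5
jar large 123 fit [ 447.7 -290.4   34.2] enc [ 447.6 -291.2] 38.1 z 98.5
jar giant 353 fit [439.7 292.8  42. ] enc [439.3 291.9] 45.4 z 113.6
```

Both cameras agree to about 1 mm, and the sizes match: flanges read 21/29/37/45 mm in radius and rims sit at the stated heights. I'm starting with the large lid. I'll turn the tool so its axes line up with the world (tool x → +Y, tool y → +X).

Call:
jog_arm([
  {"claw": 100,"dp": [6,-2.2,0.4],"rot": [0,0,-0.14]},
  {"claw": 90,"dp": [12,-4.4,0.8],"rot": [0,0,-0.3]},
  {"claw": 75,"dp": [18,-6.7,1.2],"rot": [0,0,-0.45]},
  {"claw": 70,"dp": [24,-8.9,1.6],"rot": [0,0,-0.6]},
  {"claw": 70,"dp": [30,-11.1,2],"rot": [0,0,-0.75]},
  {"claw": 70,"dp": [36,-13.3,3],"rot": [0,0,-0.9]},
  {"claw": 70,"dp": [42,-15.6,5],"rot": [0,0,-1.05]},
  {"claw": 70,"dp": [47,-17.4,8],"rot": [0,0,-1.128]},
  {"claw": 70,"dp": [49.1,-18.2,10],"rot": [0,0,-1.128]},
  {"claw": 70,"dp": [49.1,-18.2,12],"rot": [0,0,-1.128]},
  {"claw": 70,"dp": [49.1,-18.2,13],"rot": [0,0,-1.128]},
  {"claw": 70,"dp": [49.1,-18.2,13],"rot": [0,0,-1.128]},
], newtons=40)

```text
t: 1.6
ee_pos: [0.5893, -0.0988, 0.0996]
eef_rot: [0.707, 0.707, -0.0, -0.002]
ft_force: [-0.1, -0.1, 0.8]
gripper_width: 0.0598
```

```bash
python3 - <<'E'
from cell import *
from h import *
s=state();c=calibration("wrist");p,d=snapshot("wrist"); np.savez("w0.npz",p=p,d=d,**c); cv2.imwrite("pics/w0.png",p[:,:,::-1])
print(s['ee_pos'],s['eef_rot'],s['ft_force'])
W=world(d,c['mtx'],c['extrinsics']);ok=d>0
m=ok&(np.hypot(W[...,0]-.591,W[...,1]+.099)<.06)
print(np.median(W[m&(W[...,2]<.008)][:,2]))
for lo,hi in((.013,.02),(.04,.05)):
    q=W[m&(W[...,2]>lo)&(W[...,2]<hi)]; print(len(q),q.mean(0),cv2.minEnclosingCircle((q[:,:2]*1000).astype(np.float32)))
E
```

```text
[ 0.58930932 -0.09883343  0.09960698] [ 7.07299475e-01  7.06911124e-01 -1.39582835e-04 -2.02399500e-03] [-0.12946243 -0.13550986  0.82016726]
0.0006734701143815414
5967 [ 0.59104781 -0.09745401  0.01763565] ((591.0136108398438, -100.43865203857422), 36.977333068847656)
689 [ 0.5910419  -0.09915033  0.0450961 ] ((591.14599609375, -100.2438735961914), 10.5042142868042)
```

View pics/w0.png

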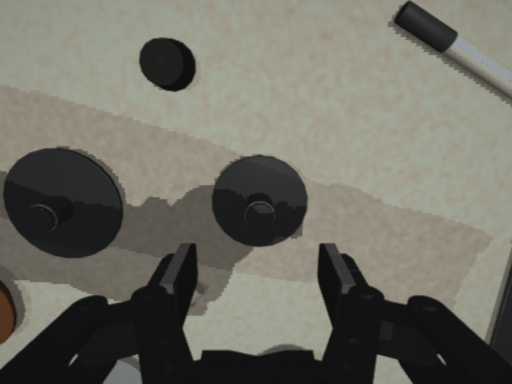

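The wrist view shows the large lid's knob at (260,213), between the fingers, and measures it at (0.591, -0.0998), which agrees with the other two cameras. I'll go down and grip it.

Call:
jog_arm([
  {"claw": 70,"dp": [-0.05,0.2,4],"rot": [0,0,0]},
  {"claw": 70,"dp": [-0.05,0.2,7],"rot": [0,0,0]},
  {"claw": 70,"dp": [-0.05,0.2,8.1],"rot": [0,0,0]},
  {"claw": 40,"dp": [-0.05,0.2,8.1],"rot": [0,0,0]},
  {"claw": 10,"dp": [-0.05,0.2,8.1],"rot": [0,0,0]},
  {"claw": 10,"dp": [-0.05,0.2,8.1],"rot": [0,0,0]},
  {"claw": 10,"dp": [-0.05,0.2,8.1],"rot": [0,0,0]},
  {"claw": 10,"dp": [-0.05,0.2,8.1],"rot": [0,0,0]},
], newtons=40)

```text
t: 2.65
ee_pos: [0.5937, -0.1001, 0.0222]
eef_rot: [0.707, 0.707, 0.001, 0.001]
ft_force: [-0.6, -0.4, 6.1]
gripper_width: 0.0186
```

```bash
python3 - <<'E'
from cell import *
from h import *
s=state();c=calibration("wrist");p,d=snapshot("wrist"); np.savez("w1.npz",p=p,d=d,**c); cv2.imwrite("pics/w1.png",p[:,:,::-1])
print(s['ee_pos'],s['eef_rot'],s['ft_force'],s['moment'],s['gripper_width'],s['joint_vel'])
s=state();print(s['ee_pos'],s['ft_force'],s['gripper_width'])
W=world(d,c['mtx'],c['extrinsics']);ok=d>0
m=ok&(np.hypot(W[...,0]-.591,W[...,1]+.099)<.05)
for lo,hi in((.013,.02),(.04,.05)):
    q=W[m&(W[...,2]>lo)&(W[...,2]<hi)]; print(len(q),q.mean(0) if len(q) else 0)
E
```

```text
[ 0.59371153 -0.10010195  0.022237  ] [0.70740776 0.70680385 0.00135093 0.00087169] [-0.55109814 -0.35857596  6.06383231] [-0.04330674  0.07864428  0.02306977] 0.018591231902737575 [-3.99499848e-04 -4.49612481e-04  9.55301397e-04  2.01446931e-04
  1.11423296e-06 -1.20417951e-03]
[ 0.5937144  -0.10010713  0.02224677] [ 0.18284879 -0.03333789  6.05522021] 0.01864366777009756
8060 [ 0.59412054 -0.08773755  0.01762824]
2311 [ 0.59406549 -0.09646204  0.045135  ]
```

View pics/w1.png

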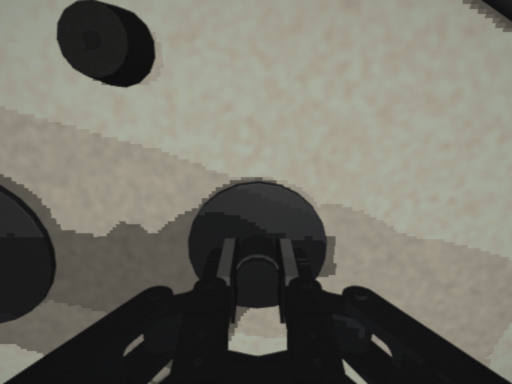

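The knob is held at 18.6 mm. The tips seem to be touching the flange lightly, at about 6 N, so next time I'll stay about 4 mm higher. I'll lift and check the hold.

Call:
jog_arm([
  {"claw": 10,"dp": [0,0,-1],"rot": [0,0,0]},
  {"claw": 10,"dp": [0,0,-3],"rot": [0,0,0]},
  {"claw": 10,"dp": [0,0,-7],"rot": [0,0,0]},
  {"claw": 10,"dp": [0,0,-12],"rot": [0,0,0]},
  {"claw": 10,"dp": [0,0,-16],"rot": [0,0,0]},
  {"claw": 10,"dp": [0,0,-16],"rot": [0,0,0]},
])

```text
t: 3.45
ee_pos: [0.5958, -0.1008, 0.1878]
eef_rot: [0.707, 0.707, 0.004, 0.005]
ft_force: [0.1, -0.1, -1.5]
gripper_width: 0.0187
```

```bash
cat > lk.py <<'E'
from cell import *
from h import *
import sys
def held(tag,R):
    s=state();c=calibration("wrist");p,d=snapshot("wrist"); cv2.imwrite(f"pics/{tag}.png",p[:,:,::-1])
    print("ee",s['ee_pos'].round(4),"q",s['eef_rot'].round(4),"F",s['ft_force'].round(1),"M",s['moment'].round(3),s['gripper_width'].round(4))
    W=world(d,c['mtx'],c['extrinsics'])-s['ee_pos'];ok=d>0
    m=ok&(np.hypot(W[...,0],W[...,1])<R+.008)&(abs(W[...,2]+.005)<.012)
    q=W[m]; h,e=np.histogram(q[:,2],24); z=e[h.argmax()]
    q=q[abs(q[:,2]-z)<.004]
    # plane fit
    A=np.c_[q[:,:2],np.ones(len(q))]; co=np.linalg.lstsq(A,q[:,2],rcond=None)[0]
    r=abs(A@co-q[:,2]); q=q[r<.0015]; A=np.c_[q[:,:2],np.ones(len(q))]; co=np.linalg.lstsq(A,q[:,2],rcond=None)[0]
    from scipy.optimize import least_squares
    ce,rad=cv2.minEnclosingCircle((q[:,:2]*1000).astype(np.float32))
    print(len(q),"flange top plane rel TCP: slopes",co[:2].round(3),"z0",co[2].round(4),"centre rel TCP mm",np.round(ce,1),round(rad,1))
if __name__=="__main__": held(sys.argv[1],float(sys.argv[2]))
E
python3 lk.py w2 .037
```

```text
Traceback (most recent call last):
  File "lk.py", line 17, in <module>
    if __name__=="__main__": held(sys.argv[1],float(sys.argv[2]))
                             ~~~~^^^^^^^^^^^^^^^^^^^^^^^^^^^^^^^^
  File "lk.py", line 6, in held
    print("ee",s['ee_pos'].round(4),"q",s['eef_rot'].round(4),"F",s['ft_force'].round(1),"M",s['moment'].round(3),s['gripper_width'].round(4))
                                                                                                                  ^^^^^^^^^^^^^^^^^^^^^^^^
AttributeError: 'float' object has no attribute 'round'
```

View pics/w2.png

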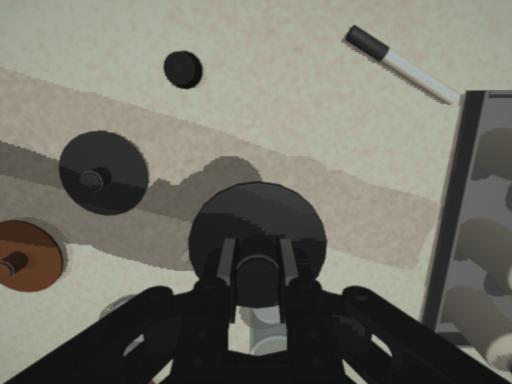

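```bash
sed -i "s/s\['gripper_width'\].round(4)/round(s['gripper_width'],4)/" lk.py
cat > go.py <<'E'
from cell import *
from h import *
import sys
from scipy.spatial.transform import Rotation as R
s=state();r=R.from_quat(s['eef_rot']);t=R.from_quat([.5**.5,.5**.5,0,0])
print("rot",(r.inv()*t).as_rotvec().round(4))
a=[float(x) for x in sys.argv[1:]]
for i in range(0,len(a),3): print(a[i:i+3],"dp cm",(r.inv().apply(np.array(a[i:i+3])-s['ee_pos'])*100).round(2))
E
python3 lk.py w2 .037; python3 go.py .448 -.291 .19 .448 -.291 .125
```

```text
ee [ 0.5944 -0.1005  0.1848] q [0.7074 0.7068 0.0025 0.0028] F [-0.1  0.4 -1. ] M [-0.006  0.042 -0.04 ] 0.0182
7836 flange top plane rel TCP: slopes [ 0.005 -0.002] z0 -0.0046 centre rel TCP mm [ 0.7 -0.3] 37.2
rot [ 0.0037 -0.0006 -0.0007]
[0.448, -0.291, 0.19] dp cm [-19.09 -14.52  -0.81]
[0.448, -0.291, 0.125] dp cm [-19.1  -14.54   5.69]
```

Call:
jog_arm([
  {"claw": 10,"dp": [-3.5,-2.7,-0.5],"rot": [0.004,0,0]},
  {"claw": 10,"dp": [-8,-6.1,-0.8],"rot": [0.004,0,0]},
  {"claw": 10,"dp": [-13,-9.9,-0.8],"rot": [0.004,0,0]},
  {"claw": 10,"dp": [-17,-13,-0.4],"rot": [0.004,0,0]},
  {"claw": 10,"dp": [-19,-14.5,2],"rot": [0.004,0,0]},
  {"claw": 10,"dp": [-19.1,-14.55,4.2],"rot": [0.004,0,0]},
  {"claw": 10,"dp": [-19.1,-14.55,4.7],"rot": [0.004,0,0]},
  {"claw": 10,"dp": [-19.1,-14.55,4.7],"rot": [0.004,0,0]},
])

```text
t: 4.55
ee_pos: [0.4472, -0.2901, 0.1335]
eef_rot: [0.707, 0.707, 0.0, -0.002]
ft_force: [1.5, 0.5, -0.1]
gripper_width: 0.0183
```

```bash
cat > tp.py <<'E'
from cell import *
from h import *
import sys
# circles of lid flange top & jar rim seen by top and scene cams
tag,x,y,R=sys.argv[1],*map(float,sys.argv[2:5]); u0=None
for n in("top","scene"):
    p,d=snapshot(n);c=calibration(n);W=world(d,c['mtx'],c['extrinsics'])
    uv=proj([x,y,.11],c['mtx'],c['extrinsics'])[0].astype(int)
    u,v=np.clip(uv[0],70,441),np.clip(uv[1],60,323)
    b=np.clip(p[v-60:v+60,u-70:u+70,::-1].astype(int)*2,0,255).astype(np.uint8)
    b=cv2.resize(b,None,fx=3,fy=3,interpolation=cv2.INTER_CUBIC)
    u0=b if u0 is None else np.hstack([u0,b])
cv2.imwrite(f"pics/{tag}.png",u0[:, :800] if u0.shape[1]<=800 else cv2.resize(u0,(800,int(u0.shape[0]*800/u0.shape[1]))))
E
python3 lk.py w3 .037; python3 tp.py t3 .448 -.291 .037;  python3 go.py .4473 -.2907 .109
```

```text
ee [ 0.4472 -0.2901  0.1335] q [ 0.7072  0.707   0.     -0.0018] F [ 1.5  0.5 -0.1] M [-0.029 -0.062 -0.033] 0.0183
7829 flange top plane rel TCP: slopes [-0.005  0.002] z0 -0.0046 centre rel TCP mm [ 0.2 -0.4] 37.2
rot [0.0008 0.0003 0.0002]
[0.4473, -0.2907, 0.109] dp cm [ 0.03 -0.13  2.67]
```

View pics/t3.png

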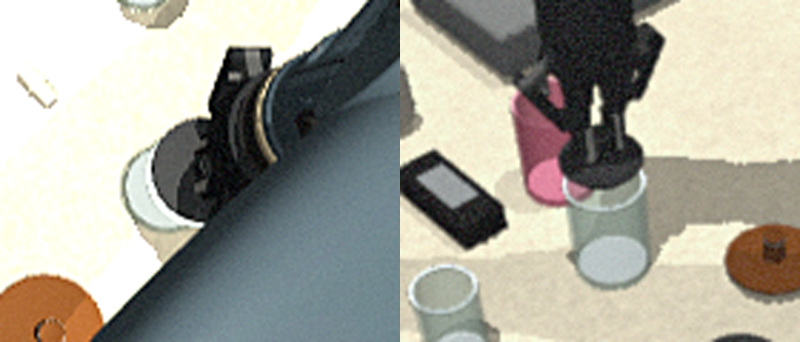

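View pics/w3.png

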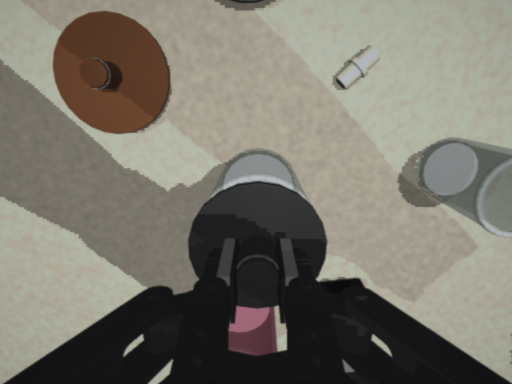

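The top and scene views show the lid centred over the large jar. Now I'll lower it slowly.

Call:
jog_arm([
  {"claw": 10,"dp": [0,-0.1,0.6],"rot": [0,0,0]},
  {"claw": 10,"dp": [0,-0.1,1.2],"rot": [0,0,0]},
  {"claw": 10,"dp": [0,-0.1,1.8],"rot": [0,0,0]},
  {"claw": 10,"dp": [0,-0.1,2.2],"rot": [0,0,0]},
  {"claw": 10,"dp": [0,-0.1,2.5],"rot": [0,0,0]},
  {"claw": 10,"dp": [0,-0.1,2.7],"rot": [0,0,0]},
  {"claw": 10,"dp": [0,-0.1,2.8],"rot": [0,0,0]},
  {"claw": 10,"dp": [0,-0.1,2.8],"rot": [0,0,0]},
])

```text
t: 5.7
ee_pos: [0.4476, -0.2911, 0.1102]
eef_rot: [0.707, 0.707, 0.0, 0.001]
ft_force: [-3.2, 3.0, 8.1]
gripper_width: 0.0184
```

```bash
python3 lk.py w4 .037;python3 tp.py t4 .448 -.291 .037;  python3 go.py .4473 -.2907 .109
```

```text
ee [ 0.4476 -0.2911  0.1102] q [7.070e-01 7.072e-01 1.000e-04 1.100e-03] F [-3.2  3.   8.1] M [0.542 0.784 0.007] 0.0184
7839 flange top plane rel TCP: slopes [-0.002  0.001] z0 -0.0045 centre rel TCP mm [ 0.6 -0.2] 37.0
rot [0.0017 0.0014 0.0002]
[0.4473, -0.2907, 0.109] dp cm [ 0.04 -0.03  0.12]
```

View pics/t4.png

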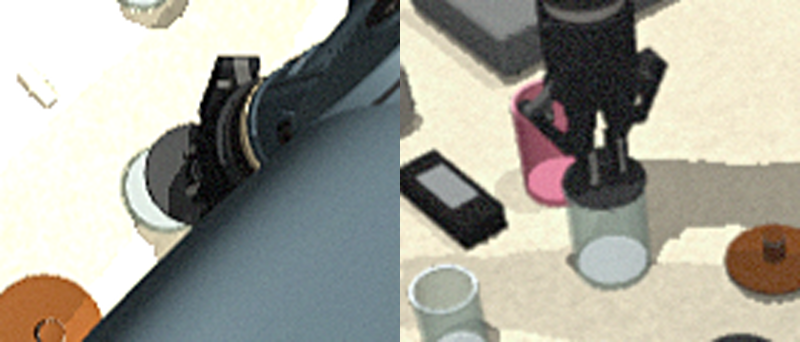

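It's seated: the flange underside works out at about 0.1006 m, with 8 N of contact. I'll release and rise.

Call:
jog_arm([
  {"claw": 30,"dp": [0,0,0],"rot": [0,0,0]},
  {"claw": 60,"dp": [0,0,-0.1],"rot": [0,0,0]},
  {"claw": 60,"dp": [0,0,-0.2],"rot": [0,0,0]},
  {"claw": 60,"dp": [0,0,-2],"rot": [0,0,0]},
  {"claw": 60,"dp": [0,0,-6],"rot": [0,0,0]},
  {"claw": 60,"dp": [0,0,-10],"rot": [0,0,0]},
  {"claw": 60,"dp": [0,0,-10],"rot": [0,0,0]},
])

```text
t: 6.72
ee_pos: [0.4496, -0.2927, 0.2162]
eef_rot: [0.707, 0.707, 0.001, 0.006]
ft_force: [0.3, 0.2, -0.2]
gripper_width: 0.0517
```

```bash
python3 - <<'E'
from lk import *
s=state();c=calibration("wrist");p,d=snapshot("wrist"); cv2.imwrite("pics/w5.png",p[:,:,::-1])
print(s['ee_pos'],s['ft_force'],s['gripper_width'])
W=world(d,c['mtx'],c['extrinsics'])
q=W[(d>0)&(np.hypot(W[...,0]-.448,W[...,1]+.291)<.045)&(abs(W[...,2]-.105)<.004)]
A=np.c_[q[:,0]-.448,q[:,1]+.291,np.ones(len(q))];print(len(q),np.linalg.lstsq(A,q[:,2],rcond=None)[0],cv2.minEnclosingCircle((q[:,:2]*1000).astype(np.float32)))
E
python3 go.py .4398 -.1013 .20 .4398 -.1013 .10 .4398 -.1013 .024
```

```text
[ 0.4495868  -0.29274082  0.21618526] [ 0.26752341  0.20857807 -0.16276564] 0.05171066722452445
4945 [-0.00059742 -0.00149277  0.10565276] ((448.02777099609375, -291.5044860839844), 37.01900863647461)
rot [0.0062 0.0052 0.0002]
[0.4398, -0.1013, 0.2] dp cm [19.08 -0.9   1.25]
[0.4398, -0.1013, 0.1] dp cm [19.13 -0.96 11.25]
[0.4398, -0.1013, 0.024] dp cm [19.17 -1.01 18.85]
```

View pics/w5.png

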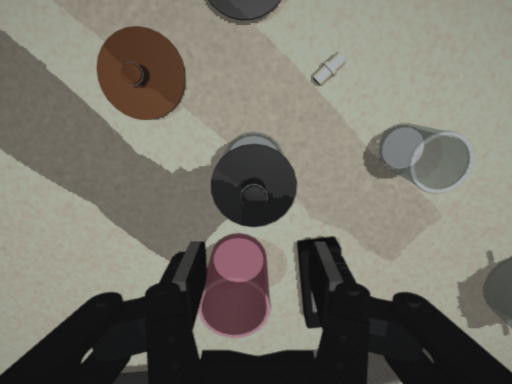

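The large jar is closed: flange top flat at 0.1057 (tilt about 0.001), centred at (0.448, -0.2915). Next is the giant lid.

Call:
jog_arm([
  {"claw": 60,"dp": [3,-0.2,0.6],"rot": [0.006,0.005,0]},
  {"claw": 60,"dp": [8,-0.4,1.2],"rot": [0.006,0.005,0]},
  {"claw": 60,"dp": [14,-0.7,3],"rot": [0.006,0.005,0]},
  {"claw": 60,"dp": [18,-0.9,7],"rot": [0.006,0.005,0]},
  {"claw": 60,"dp": [19.1,-0.95,11.2],"rot": [0.006,0.005,0]},
  {"claw": 60,"dp": [19.15,-1.0,14.5],"rot": [0.006,0.005,0]},
  {"claw": 60,"dp": [19.15,-1.0,17],"rot": [0.006,0.005,0]},
  {"claw": 60,"dp": [19.15,-1.0,18.4],"rot": [0.006,0.005,0]},
  {"claw": 60,"dp": [19.15,-1.0,18.8],"rot": [0.006,0.005,0]},
  {"claw": 60,"dp": [19.15,-1.0,18.8],"rot": [0.006,0.005,0]},
  {"claw": 35,"dp": [19.15,-1.0,18.8],"rot": [0.006,0.005,0]},
  {"claw": 10,"dp": [19.15,-1.0,18.8],"rot": [0.006,0.005,0]},
  {"claw": 10,"dp": [19.15,-1.0,18.8],"rot": [0.006,0.005,0]},
  {"claw": 10,"dp": [19.15,-1.0,18.8],"rot": [0.006,0.005,0]},
])

```text
t: 8.52
ee_pos: [0.441, -0.102, 0.0258]
eef_rot: [0.707, 0.707, 0.0, 0.001]
ft_force: [0.3, 0.3, 4.9]
gripper_width: 0.0185
```

```bash
python3 lk.py w6 .045
```

```text
ee [ 0.441  -0.102   0.0258] q [7.070e-01 7.072e-01 5.000e-04 1.400e-03] F [0.3 0.3 4.9] M [-0.015  0.06  -0.014] 0.0185
12803 flange top plane rel TCP: slopes [-0. -0.] z0 -0.0081 centre rel TCP mm [ 0.5 -0.9] 45.1
```

View pics/w6.png

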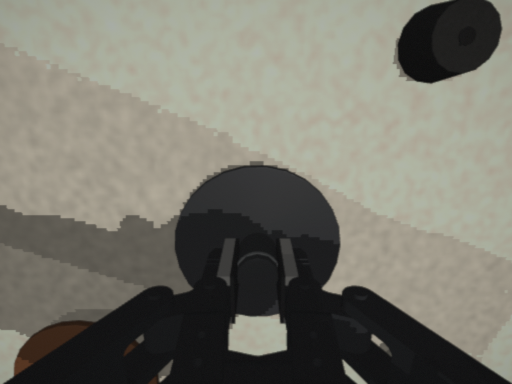

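```bash
python3 go.py .4391 .2927 .20 .4391 .2927 .155
```

```text
rot [0.0026 0.0013 0.0002]
[0.4391, 0.2927, 0.2] dp cm [ 39.45  -0.14 -17.47]
[0.4391, 0.2927, 0.155] dp cm [ 39.45  -0.15 -12.97]
```

Call:
jog_arm([
  {"claw": 10,"dp": [0,0,-1],"rot": [0,0,0]},
  {"claw": 10,"dp": [0,0,-4],"rot": [0,0,0]},
  {"claw": 10,"dp": [1,0,-9],"rot": [0.003,0.001,0]},
  {"claw": 10,"dp": [5,0,-14],"rot": [0.003,0.001,0]},
  {"claw": 10,"dp": [10,0,-17],"rot": [0.003,0.001,0]},
  {"claw": 10,"dp": [16,0,-17.5],"rot": [0.003,0.001,0]},
  {"claw": 10,"dp": [22,-0.1,-17.5],"rot": [0.003,0.001,0]},
  {"claw": 10,"dp": [28,-0.1,-17.5],"rot": [0.003,0.001,0]},
  {"claw": 10,"dp": [33.5,-0.1,-17.5],"rot": [0.003,0.001,0]},
  {"claw": 10,"dp": [37.5,-0.15,-17],"rot": [0.003,0.001,0]},
  {"claw": 10,"dp": [39.2,-0.15,-15],"rot": [0.003,0.001,0]},
  {"claw": 10,"dp": [39.45,-0.15,-13.4],"rot": [0.003,0.001,0]},
  {"claw": 10,"dp": [39.45,-0.15,-13],"rot": [0.003,0.001,0]},
  {"claw": 10,"dp": [39.45,-0.15,-13],"rot": [0.003,0.001,0]},
])

```text
t: 10.32
ee_pos: [0.4389, 0.2916, 0.1551]
eef_rot: [0.708, 0.707, -0.001, -0.0]
ft_force: [0.5, -0.1, -0.4]
gripper_width: 0.0183
```

```bash
python3 lk.py w7 .045;python3 tp.py t7 .4395 .292 .037;  python3 go.py .4391 .2927 .128
```

```text
ee [0.4389 0.2916 0.1551] q [ 7.075e-01  7.067e-01 -8.000e-04 -1.000e-04] F [ 0.5 -0.1 -0.4] M [0.03  0.009 0.002] 0.0183
12809 flange top plane rel TCP: slopes [-0.004 -0.   ] z0 -0.0082 centre rel TCP mm [ 0.4 -0.9] 45.1
rot [ 0.0011 -0.0003 -0.0011]
[0.4391, 0.2927, 0.128] dp cm [ 0.05 -0.07  2.83]
```

View pics/t7.png

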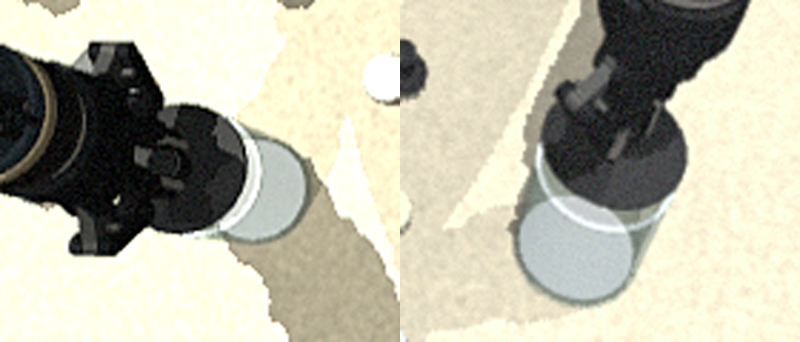

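View pics/w7.png

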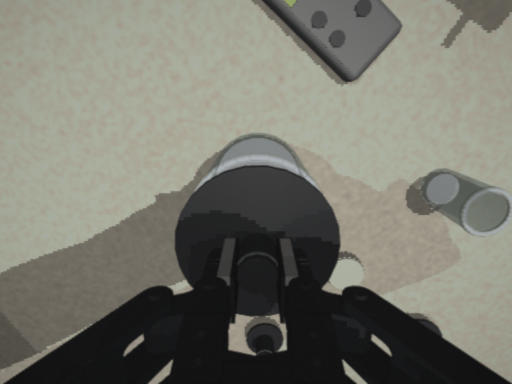

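The giant lid is centred over its jar in both views. Lowering it now.

Call:
jog_arm([
  {"claw": 10,"dp": [0.05,-0.05,0.6],"rot": [0,0,0]},
  {"claw": 10,"dp": [0.05,-0.05,1.2],"rot": [0,0,0]},
  {"claw": 10,"dp": [0.05,-0.05,1.8],"rot": [0,0,0]},
  {"claw": 10,"dp": [0.05,-0.05,2.3],"rot": [0,0,0]},
  {"claw": 10,"dp": [0.05,-0.05,2.6],"rot": [0,0,0]},
  {"claw": 10,"dp": [0.05,-0.05,2.8],"rot": [0,0,0]},
  {"claw": 10,"dp": [0.05,-0.05,2.95],"rot": [0,0,0]},
  {"claw": 10,"dp": [0.05,-0.05,2.95],"rot": [0,0,0]},
])

```text
t: 11.48
ee_pos: [0.4391, 0.2927, 0.1288]
eef_rot: [0.707, 0.707, 0.001, 0.0]
ft_force: [-3.9, -1.0, 6.9]
gripper_width: 0.0185
```

```bash
python3 lk.py w8 .045
```

```text
ee [0.4391 0.2927 0.1288] q [7.074e-01 7.068e-01 9.000e-04 4.000e-04] F [-3.9 -1.   6.9] M [-0.359  0.766 -0.035] 0.0185
12818 flange top plane rel TCP: slopes [-0.001 -0.001] z0 -0.0081 centre rel TCP mm [ 0.6 -1. ] 45.1
```

It's in contact with the flange at about 0.1155 m and flat. I'll release and rise.

Call:
jog_arm([
  {"claw": 30,"dp": [0,0,0],"rot": [0,0,0]},
  {"claw": 60,"dp": [0,0,-0.1],"rot": [0,0,0]},
  {"claw": 60,"dp": [0,0,-0.2],"rot": [0,0,0]},
  {"claw": 60,"dp": [0,0,-2],"rot": [0,0,0]},
  {"claw": 60,"dp": [0,0,-5],"rot": [0,0,0]},
  {"claw": 60,"dp": [0,0,-9],"rot": [0,0,0]},
  {"claw": 60,"dp": [0,0,-9],"rot": [0,0,0]},
])

```text
t: 12.4
ee_pos: [0.4413, 0.2938, 0.2245]
eef_rot: [0.707, 0.707, 0.005, 0.002]
ft_force: [0.8, -0.1, 0.2]
gripper_width: 0.0509
```

```bash
cat > ck.py <<'E'
from lk import *
tag,x,y,R,h=sys.argv[1],*map(float,sys.argv[2:6])
s=state();c=calibration("wrist");p,d=snapshot("wrist"); cv2.imwrite(f"pics/{tag}.png",p[:,:,::-1])
print(s['ee_pos'],s['ft_force'],s['gripper_width'])
W=world(d,c['mtx'],c['extrinsics'])
q=W[(d>0)&(np.hypot(W[...,0]-x,W[...,1]-y)<R+.008)&(abs(W[...,2]-h-.005)<.004)]
A=np.c_[q[:,0]-x,q[:,1]-y,np.ones(len(q))];print(len(q),np.linalg.lstsq(A,q[:,2],rcond=None)[0],cv2.minEnclosingCircle((q[:,:2]*1000).astype(np.float32)))
E
python3 ck.py w9 .4395 .292 .045 .115
python3 go.py .447 .110 .20 .447 .110 .10 .447 .110 .024
```

```text
[0.44129641 0.2938294  0.22454879] [ 0.79944915 -0.05209857  0.21220027] 0.05087753072244907
7947 [-5.45048414e-04  7.15792315e-05  1.20653525e-01] ((439.80975341796875, 291.94781494140625), 44.94265365600586)
rot [ 0.0071 -0.0033 -0.0009]
[0.447, 0.11, 0.2] dp cm [-18.34   0.66   2.16]
[0.447, 0.11, 0.1] dp cm [-18.38   0.59  12.16]
[0.447, 0.11, 0.024] dp cm [-18.4    0.54  19.76]
```

View pics/w9.png

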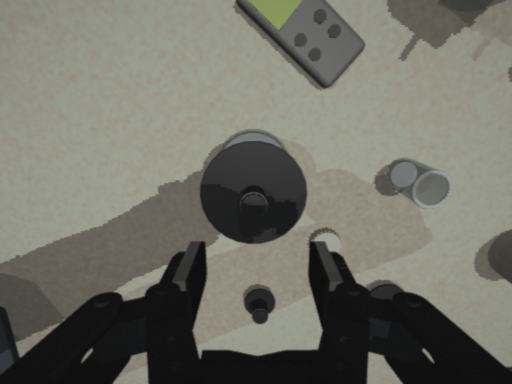

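The giant jar is closed: flange top flat at 0.1207, centred at (0.4398, 0.2919). Next is the small lid.

Call:
jog_arm([
  {"claw": 60,"dp": [-3,0.1,0.6],"rot": [0.007,-0.003,0]},
  {"claw": 60,"dp": [-8,0.3,1.5],"rot": [0.007,-0.003,0]},
  {"claw": 60,"dp": [-13.5,0.6,4],"rot": [0.007,-0.003,0]},
  {"claw": 60,"dp": [-17.3,0.6,8],"rot": [0.007,-0.003,0]},
  {"claw": 60,"dp": [-18.4,0.6,12.2],"rot": [0.007,-0.003,0]},
  {"claw": 60,"dp": [-18.4,0.55,15.5],"rot": [0.007,-0.003,0]},
  {"claw": 60,"dp": [-18.4,0.55,18],"rot": [0.007,-0.003,0]},
  {"claw": 60,"dp": [-18.4,0.55,19.3],"rot": [0.007,-0.003,0]},
  {"claw": 60,"dp": [-18.4,0.55,19.75],"rot": [0.007,-0.003,0]},
  {"claw": 60,"dp": [-18.4,0.55,19.75],"rot": [0.007,-0.003,0]},
  {"claw": 35,"dp": [-18.4,0.55,19.75],"rot": [0.007,-0.003,0]},
  {"claw": 10,"dp": [-18.4,0.55,19.75],"rot": [0.007,-0.003,0]},
  {"claw": 10,"dp": [-18.4,0.55,19.75],"rot": [0.007,-0.003,0]},
  {"claw": 10,"dp": [-18.4,0.55,19.75],"rot": [0.007,-0.003,0]},
])

```text
t: 14.2
ee_pos: [0.4481, 0.1102, 0.0252]
eef_rot: [0.707, 0.707, 0.001, 0.001]
ft_force: [-0.5, 0.1, 4.5]
gripper_width: 0.018
```

```bash
python3 lk.py w10 .021; python3 go.py .619 .2822 .18 .619 .2822 .11 .619 .2822 .083
```

```text
ee [0.4481 0.1102 0.0252] q [7.074e-01 7.068e-01 1.000e-03 6.000e-04] F [-0.5  0.1  4.5] M [ 0.016  0.154 -0.002] 0.018
1426 flange top plane rel TCP: slopes [-0.027 -0.015] z0 -0.0073 centre rel TCP mm [0.4 2.3] 20.5
rot [ 0.0022 -0.0006 -0.0009]
[0.619, 0.2822, 0.18] dp cm [ 17.23  17.11 -15.43]
[0.619, 0.2822, 0.11] dp cm [17.23 17.1  -8.43]
[0.619, 0.2822, 0.083] dp cm [17.22 17.09 -5.73]
```

View pics/w10.png

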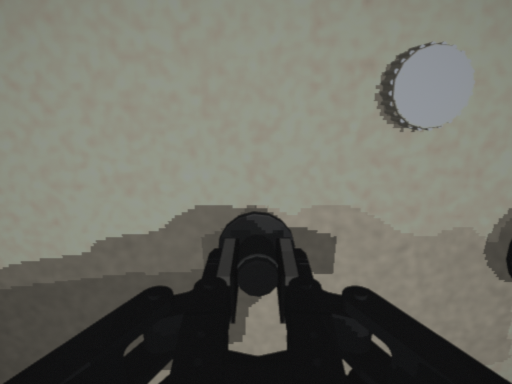

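Call:
jog_arm([
  {"claw": 10,"dp": [0,0,-1],"rot": [0,0,0]},
  {"claw": 10,"dp": [0,0,-4],"rot": [0,0,0]},
  {"claw": 10,"dp": [1,1,-9],"rot": [0.002,0,0]},
  {"claw": 10,"dp": [4,4,-13.5],"rot": [0.002,0,0]},
  {"claw": 10,"dp": [8,8,-15.4],"rot": [0.002,0,0]},
  {"claw": 10,"dp": [12,12,-15.4],"rot": [0.002,0,0]},
  {"claw": 10,"dp": [15.5,15.4,-14.5],"rot": [0.002,0,0]},
  {"claw": 10,"dp": [17.1,17,-11.5],"rot": [0.002,0,0]},
  {"claw": 10,"dp": [17.2,17.1,-9.4],"rot": [0.002,0,0]},
  {"claw": 10,"dp": [17.2,17.1,-8.8],"rot": [0.002,0,0]},
  {"claw": 10,"dp": [17.2,17.1,-8.8],"rot": [0.002,0,0]},
])

```text
t: 15.62
ee_pos: [0.6186, 0.2816, 0.1135]
eef_rot: [0.708, 0.707, -0.0, -0.0]
ft_force: [-0.7, 0.7, -0.6]
gripper_width: 0.0184
```

```bash
python3 lk.py w11 .021; python3 tp.py t11 .619 .282 .021; python3 go.py .619 .2822 .083; python3 - <<'E'
from lk import *
s=state();c=calibration("wrist");p,d=snapshot("wrist")
W=world(d,c['mtx'],c['extrinsics'])-s['ee_pos']
m=(d>0)&(np.hypot(W[...,0],W[...,1])<.03)
q=W[m&(W[...,2]>-.012)&(W[...,2]<-.004)]; print("far edge y",np.percentile(q[:,1],99.5),"x",np.percentile(q[:,0],[.5,99.5]), "z near far edge",np.median(q[q[:,1]>.015][:,2]),np.median(q[q[:,1]<.012][:,2]))
k=W[m&(abs(W[...,2]-.020)<.003)]; print("knob",len(k),k.mean(0),k.max(0),k.min(0))
E
```

```text
ee [0.6186 0.2816 0.1135] q [ 7.075e-01  7.067e-01 -3.000e-04 -4.000e-04] F [-0.7  0.7 -0.6] M [ 0.04  -0.011  0.047] 0.0184
1439 flange top plane rel TCP: slopes [-0.027 -0.028] z0 -0.0074 centre rel TCP mm [0.  0.7] 20.2
rot [ 0.0028 -0.0015 -0.0012]
[0.619, 0.2822, 0.083] dp cm [ 0.02 -0.08  3.26]
far edge y 0.019025580580141265 x [-0.01990952  0.01970888] z near far edge -0.007965732738545325 -0.007555593178304759
knob 1806 [0.0005188  0.00162454 0.02009311] [0.02315152 0.01153842 0.02298905] [-0.02231792 -0.01169907  0.01702016]
```

View pics/t11.png

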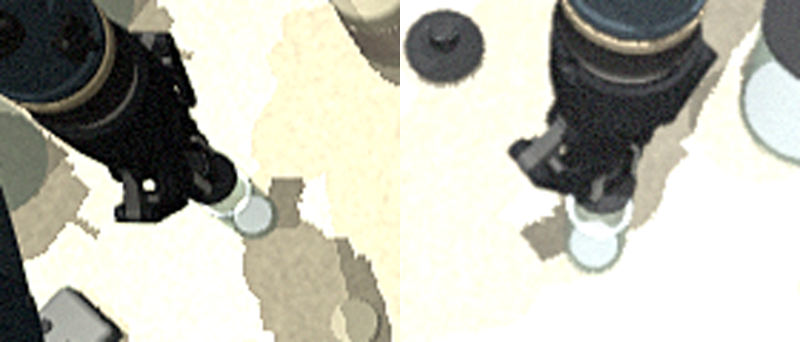

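View pics/w11.png

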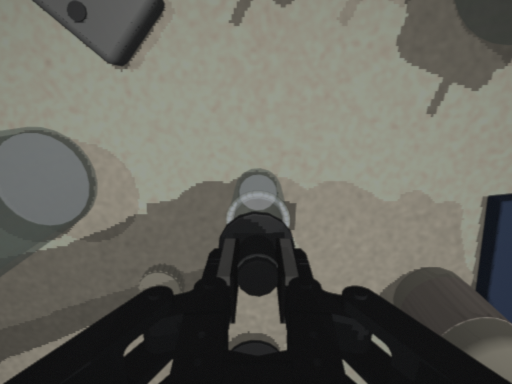

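The small lid hangs over its mouth in both views, with its centre about 1 mm short in y. I'll correct that while lowering.

Call:
jog_arm([
  {"claw": 10,"dp": [0.08,-0.06,0.3],"rot": [0.002,-0.001,0]},
  {"claw": 10,"dp": [0.08,-0.06,0.8],"rot": [0.002,-0.001,0]},
  {"claw": 10,"dp": [0.08,-0.06,1.4],"rot": [0.002,-0.001,0]},
  {"claw": 10,"dp": [0.08,-0.06,2.0],"rot": [0.002,-0.001,0]},
  {"claw": 10,"dp": [0.08,-0.06,2.5],"rot": [0.002,-0.001,0]},
  {"claw": 10,"dp": [0.08,-0.06,2.9],"rot": [0.002,-0.001,0]},
  {"claw": 10,"dp": [0.08,-0.06,3.2],"rot": [0.002,-0.001,0]},
  {"claw": 10,"dp": [0.08,-0.06,3.35],"rot": [0.002,-0.001,0]},
  {"claw": 10,"dp": [0.08,-0.06,3.35],"rot": [0.002,-0.001,0]},
])

```text
t: 16.95
ee_pos: [0.62, 0.283, 0.0835]
eef_rot: [0.708, 0.707, 0.001, 0.001]
ft_force: [0.3, -0.9, 5.0]
gripper_width: 0.0183
```

```bash
python3 lk.py w12 .021; python3 tp.py t12 .619 .282 .021
```

```text
ee [0.62   0.283  0.0835] q [7.076e-01 7.067e-01 1.500e-03 7.000e-04] F [ 0.3 -0.9  5. ] M [-0.085  0.005  0.003] 0.0183
1426 flange top plane rel TCP: slopes [-0.024 -0.021] z0 -0.0075 centre rel TCP mm [0.1 1.1] 20.2
```

View pics/t12.png

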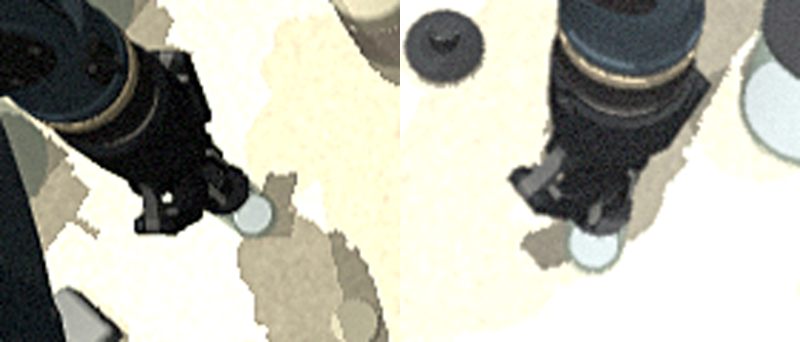

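The lid is at rim height with 5 N of contact. Releasing.

Call:
jog_arm([
  {"claw": 25,"dp": [0,0,0],"rot": [0,0,0]},
  {"claw": 50,"dp": [0,0,-0.1],"rot": [0,0,0]},
  {"claw": 60,"dp": [0,0,-0.2],"rot": [0,0,0]},
  {"claw": 60,"dp": [0,0,-2],"rot": [0,0,0]},
  {"claw": 60,"dp": [0,0,-5],"rot": [0,0,0]},
  {"claw": 60,"dp": [0,0,-9],"rot": [0,0,0]},
  {"claw": 60,"dp": [0,0,-9],"rot": [0,0,0]},
])

```text
t: 17.98
ee_pos: [0.6225, 0.2839, 0.1805]
eef_rot: [0.708, 0.707, 0.006, 0.003]
ft_force: [-0.2, 0.9, 0.0]
gripper_width: 0.0511
```

```bash
python3 ck.py w13 .619 .2822 .021 .07
python3 go.py .6157 .1077 .18 .6157 .1077 .10 .6157 .1077 .024
```

```text
[0.62253675 0.28385765 0.18045771] [-0.16934471  0.89659458  0.00136237] 0.05112709153951914
1145 [-0.0017402  -0.00916928  0.07562957] ((620.475341796875, 281.3170166015625), 20.94463348388672)
rot [ 0.0095 -0.0034 -0.0012]
[0.6157, 0.1077, 0.18] dp cm [-17.58  -0.56  -0.3 ]
[0.6157, 0.1077, 0.1] dp cm [-17.61  -0.63   7.69]
[0.6157, 0.1077, 0.024] dp cm [-17.63  -0.7   15.29]
```

View pics/w13.png

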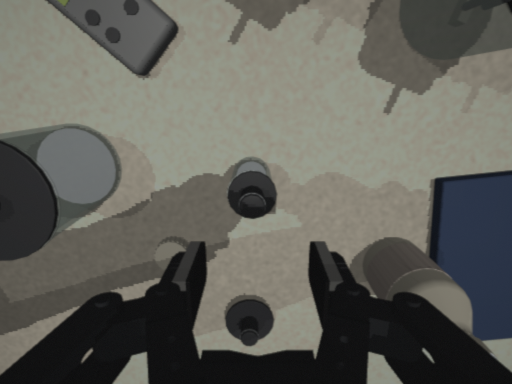

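The small jar is closed: flange top flat at 0.0756. Before I pass the bottle, I'll check its extent.

```bash
python3 - <<'E'
from h import *
for n in("top0","scene0"):
    p,d,K,E=load(n);W=world(d,K,E)
    m=(d>0)&(abs(W[...,1]-.17)<.08)&(W[...,0]>.63)&(W[...,0]<.82)&(W[...,2]>.04)&(W[...,2]<.4)
    q=W[m];print(len(q),q.min(0),q.max(0), q[q[:,2]>.1].min(0))
E
```

```text
1160 [0.74593518 0.14113676 0.04007098] [0.81081876 0.20850794 0.15269191] [0.74911573 0.14624461 0.10000777]
1660 [0.74647464 0.14731602 0.04002892] [0.81436812 0.21126194 0.15252007] [0.75140108 0.15186108 0.10004789]
```

Clear: the bottle starts at x = 0.746.

Call:
jog_arm([
  {"claw": 60,"dp": [-3,-0.1,-0.2],"rot": [0.009,-0.003,0]},
  {"claw": 60,"dp": [-8,-0.3,-0.2],"rot": [0.009,-0.003,0]},
  {"claw": 60,"dp": [-13,-0.5,0.5],"rot": [0.009,-0.003,0]},
  {"claw": 60,"dp": [-16.5,-0.6,4],"rot": [0.009,-0.003,0]},
  {"claw": 60,"dp": [-17.6,-0.65,8],"rot": [0.009,-0.003,0]},
  {"claw": 60,"dp": [-17.65,-0.7,11.5],"rot": [0.009,-0.003,0]},
  {"claw": 60,"dp": [-17.65,-0.7,14],"rot": [0.009,-0.003,0]},
  {"claw": 60,"dp": [-17.65,-0.7,15],"rot": [0.009,-0.003,0]},
  {"claw": 60,"dp": [-17.65,-0.7,15.3],"rot": [0.009,-0.003,0]},
  {"claw": 60,"dp": [-17.65,-0.7,15.3],"rot": [0.009,-0.003,0]},
  {"claw": 35,"dp": [-17.65,-0.7,15.3],"rot": [0.009,-0.003,0]},
  {"claw": 10,"dp": [-17.65,-0.7,15.3],"rot": [0.009,-0.003,0]},
  {"claw": 10,"dp": [-17.65,-0.7,15.3],"rot": [0.009,-0.003,0]},
  {"claw": 10,"dp": [-17.65,-0.7,15.3],"rot": [0.009,-0.003,0]},
])

```text
t: 19.77
ee_pos: [0.6167, 0.1076, 0.0253]
eef_rot: [0.708, 0.707, 0.001, 0.001]
ft_force: [-1.4, -0.1, 6.0]
gripper_width: 0.0185
```

```bash
python3 lk.py w14 .029; python3 go.py .617 -.2727 .19 .617 -.2727 .13 .617 -.2727 .098
```

```text
ee [0.6167 0.1076 0.0253] q [0.7075 0.7067 0.0012 0.0008] F [-1.4 -0.1  6. ] M [ 0.028  0.119 -0.021] 0.0185
3614 flange top plane rel TCP: slopes [-0.004 -0.002] z0 -0.0076 centre rel TCP mm [ 0.5 -1.5] 29.0
rot [ 0.0028 -0.0006 -0.0012]
[0.617, -0.2727, 0.19] dp cm [-38.02   0.13 -16.49]
[0.617, -0.2727, 0.13] dp cm [-38.03   0.11 -10.49]
[0.617, -0.2727, 0.098] dp cm [-38.03   0.1   -7.29]
```

View pics/w14.png

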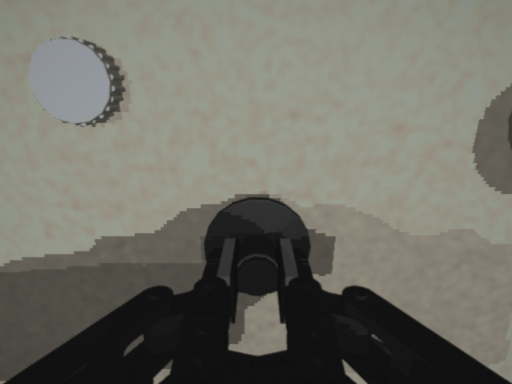

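Call:
jog_arm([
  {"claw": 10,"dp": [0,0,-1],"rot": [0,0,0]},
  {"claw": 10,"dp": [0,0,-4],"rot": [0,0,0]},
  {"claw": 10,"dp": [-1,0,-9],"rot": [0.003,0,0]},
  {"claw": 10,"dp": [-4.5,0,-14],"rot": [0.003,0,0]},
  {"claw": 10,"dp": [-9.5,0,-16.5],"rot": [0.003,0,0]},
  {"claw": 10,"dp": [-15,0.1,-16.5],"rot": [0.003,0,0]},
  {"claw": 10,"dp": [-21,0.1,-16.5],"rot": [0.003,0,0]},
  {"claw": 10,"dp": [-27,0.1,-16.5],"rot": [0.003,0,0]},
  {"claw": 10,"dp": [-32.5,0.1,-16],"rot": [0.003,0,0]},
  {"claw": 10,"dp": [-36.5,0.1,-14],"rot": [0.003,0,0]},
  {"claw": 10,"dp": [-37.9,0.1,-11.5],"rot": [0.003,0,0]},
  {"claw": 10,"dp": [-37.95,0.1,-10.4],"rot": [0.003,0,0]},
  {"claw": 10,"dp": [-37.95,0.1,-10.4],"rot": [0.003,0,0]},
  {"claw": 10,"dp": [-37.95,0.1,-10.4],"rot": [0.003,0,0]},
])

```text
t: 21.58
ee_pos: [0.6176, -0.271, 0.1304]
eef_rot: [0.707, 0.707, 0.0, 0.0]
ft_force: [0.1, -0.1, 0.2]
gripper_width: 0.0183
```

```bash
python3 lk.py w15 .029; python3 tp.py t15 .617 -.273 .029; python3 go.py .6167 -.2720 .098
```

```text
ee [ 0.6176 -0.271   0.1304] q [7.070e-01 7.072e-01 5.000e-04 5.000e-04] F [ 0.1 -0.1  0.2] M [ 0.05   0.002 -0.005] 0.0183
3623 flange top plane rel TCP: slopes [-0.006 -0.002] z0 -0.0077 centre rel TCP mm [ 0.1 -1.6] 29.1
rot [0.0021 0.0006 0.0001]
[0.6167, -0.272, 0.098] dp cm [-0.06 -0.12  3.28]
```

View pics/t15.png

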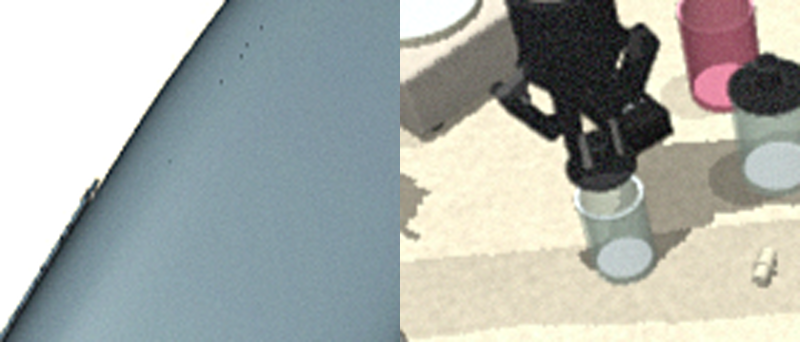

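View pics/w15.png

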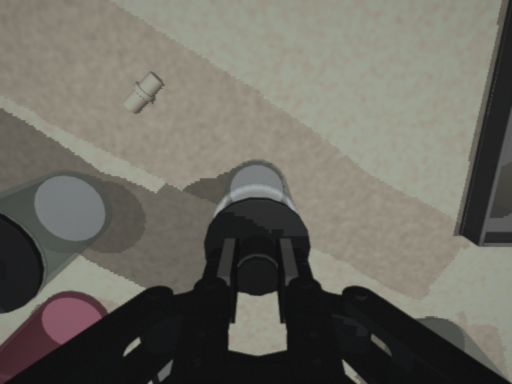

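The medium lid is over its jar in the scene and wrist views. The arm blocks the top view. Lowering.

Call:
jog_arm([
  {"claw": 10,"dp": [-0.07,-0.08,0.3],"rot": [0.002,0,0]},
  {"claw": 10,"dp": [-0.07,-0.08,0.8],"rot": [0.002,0,0]},
  {"claw": 10,"dp": [-0.07,-0.08,1.4],"rot": [0.002,0,0]},
  {"claw": 10,"dp": [-0.07,-0.08,2.0],"rot": [0.002,0,0]},
  {"claw": 10,"dp": [-0.07,-0.08,2.5],"rot": [0.002,0,0]},
  {"claw": 10,"dp": [-0.07,-0.08,2.9],"rot": [0.002,0,0]},
  {"claw": 10,"dp": [-0.07,-0.08,3.2],"rot": [0.002,0,0]},
  {"claw": 10,"dp": [-0.07,-0.08,3.35],"rot": [0.002,0,0]},
  {"claw": 10,"dp": [-0.07,-0.08,3.35],"rot": [0.002,0,0]},
])

```text
t: 22.85
ee_pos: [0.6174, -0.2723, 0.0984]
eef_rot: [0.707, 0.707, -0.0, 0.001]
ft_force: [-2.1, 0.8, 3.5]
gripper_width: 0.0188
```

```bash
python3 lk.py w16 .029; python3 tp.py t16 .617 -.273 .029
```

```text
ee [ 0.6174 -0.2723  0.0984] q [ 0.7071  0.7071 -0.      0.0009] F [-2.1  0.8  3.5] M [ 0.167  0.217 -0.057] 0.0188
3620 flange top plane rel TCP: slopes [-0.006 -0.002] z0 -0.0076 centre rel TCP mm [ 0.6 -1.4] 29.0
```

View pics/t16.png

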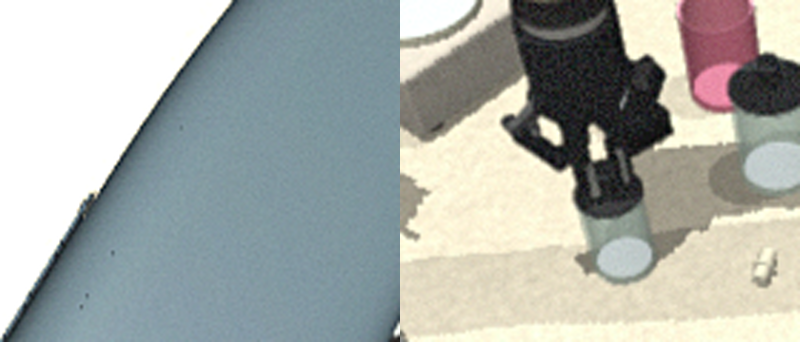

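The medium lid is on the rim, with the underside at about 0.0855 m. I'll release, rise and back off so both cameras can see.

Call:
jog_arm([
  {"claw": 25,"dp": [0,0,0],"rot": [0,0,0]},
  {"claw": 50,"dp": [0,0,-0.1],"rot": [0,0,0]},
  {"claw": 60,"dp": [0,0,-0.2],"rot": [0,0,0]},
  {"claw": 60,"dp": [0,0,-2],"rot": [0,0,0]},
  {"claw": 60,"dp": [0,0,-5],"rot": [0,0,0]},
  {"claw": 60,"dp": [0,0,-9],"rot": [0,0,0]},
  {"claw": 60,"dp": [0,0,-9],"rot": [0,0,0]},
])

```text
t: 23.88
ee_pos: [0.6198, -0.2736, 0.1953]
eef_rot: [0.707, 0.707, 0.001, 0.006]
ft_force: [0.6, -1.3, 0.2]
gripper_width: 0.0514
```

```bash
python3 ck.py w17 .617 -.273 .029 .085; python3 go.py .30 -.05 .30
```

```text
[ 0.61979507 -0.27355518  0.19527529] [ 0.6276331  -1.27386809  0.2047787 ] 0.05143391068527558
2855 [ 0.00031579 -0.00196254  0.09062596] ((617.9088134765625, -273.8332824707031), 28.950565338134766)
rot [0.0072 0.0047 0.0002]
[0.3, -0.05, 0.3] dp cm [ 22.26 -31.81 -11.09]
```

View pics/w17.png

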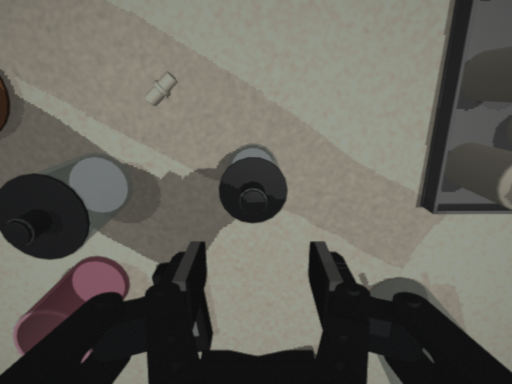

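All four lids are on. I'll retreat for the final check.

Call:
jog_arm([
  {"claw": 60,"dp": [0,0,-4],"rot": [0,0,0]},
  {"claw": 60,"dp": [3,-4,-8],"rot": [0,0,0]},
  {"claw": 60,"dp": [6,-8,-11],"rot": [0,0,0]},
  {"claw": 60,"dp": [9,-12,-11],"rot": [0,0,0]},
  {"claw": 60,"dp": [12,-16,-11],"rot": [0,0,0]},
  {"claw": 60,"dp": [15,-20,-11],"rot": [0,0,0]},
  {"claw": 60,"dp": [18,-24,-11],"rot": [0,0,0]},
  {"claw": 60,"dp": [20,-28,-11],"rot": [0,0,0]},
  {"claw": 60,"dp": [22,-31,-11],"rot": [0,0,0]},
  {"claw": 60,"dp": [22,-32,-11],"rot": [0,0,0]},
  {"claw": 60,"dp": [22,-32,-11],"rot": [0,0,0]},
  {"claw": 60,"dp": [22,-32,-11],"rot": [0,0,0]},
])

```text
t: 25.42
ee_pos: [0.2987, -0.0531, 0.2986]
eef_rot: [0.707, 0.707, 0.001, 0.004]
ft_force: [-0.2, -0.3, -0.4]
gripper_width: 0.0512
```

```bash
python3 - <<'E'
from cell import *
from h import *
s=state();print(s['t'],s['ee_pos'],s['ft_force'],abs(s['joint_vel']).max())
jars=dict(small=(.619,.2822,21,.07),medium=(.617,-.2733,29,.085),large=(.448,-.291,37,.1),giant=(.4395,.292,45,.115))
for n in("top","scene"):
    p,d=snapshot(n);c=calibration(n);cv2.imwrite(f"pics/{n}F.png",p[:,:,::-1]);W=world(d,c['mtx'],c['extrinsics']);ok=d>0
    for j,(x,y,R,h) in jars.items():
        q=W[ok&(np.hypot(W[...,0]-x,W[...,1]-y)<R/1000+.01)&(abs(W[...,2]-h-.004)<.0035)]
        if len(q)<20: print(n,j,len(q));continue
        A=np.c_[q[:,0]-x,q[:,1]-y,np.ones(len(q))]
        print(n,j,len(q),np.linalg.lstsq(A,q[:,2],rcond=None)[0].round(4),np.round(cv2.minEnclosingCircle((q[:,:2]*1000).astype(np.float32))[0],1))
    for o,x,y,z in(("stopper",.526,0,.023),("cap",.5305,.1915,.0139)):
        q=W[ok&(np.hypot(W[...,0]-x,W[...,1]-y)<.03)&(W[...,2]>.008)&(W[...,2]<.04)];print(n,o,q.mean(0).round(4) if len(q) else None)
E
```

```text
25.425 [ 0.29873009 -0.05309346  0.29864628] [-0.15140147 -0.28446803 -0.36905128] 0.009931047151603607
top small 178 [ 0.009  -0.0005  0.0741] [619.8 281.6]
top medium 456 [0.0035 0.007  0.0886] [ 618.  -273.1]
top large 916 [ 0.0009 -0.0033  0.1038] [ 448.7 -289.9]
top giant 1430 [-0.0044 -0.0008  0.1193] [440.4 293. ]
top stopper [ 0.526  -0.0006  0.0231]
top cap [0.5303 0.1913 0.0141]
scene small 258 [0.0018 0.0055 0.0736] [620.  282.5]
scene medium 270 [-0.0134 -0.0003  0.0889] [ 616.4 -271. ]
scene large 377 [-0.0064  0.0018  0.104 ] [ 447.1 -288.4]
scene giant 1509 [ 0.0007 -0.0003  0.1188] [439.2 292.5]
scene stopper [0.5295 0.0041 0.0213]
scene cap [0.531  0.1933 0.0135]
```

View pics/sceneF.png

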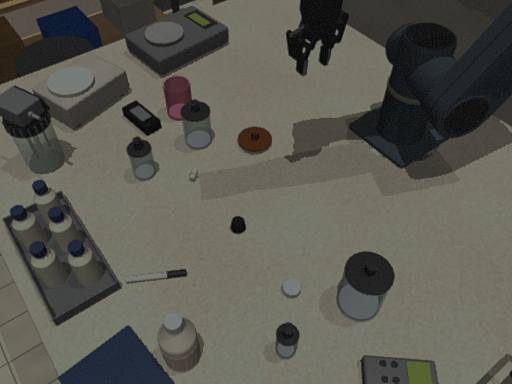

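View pics/topF.png

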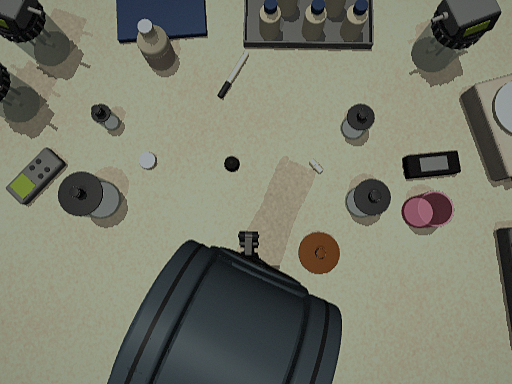

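Both pictures show all four jars closed and upright. The stopper at (238,225) and the cap at (291,288) in the scene view haven't moved. Handing in.

```bash
python3 -c "
from cell import *
print(hand_in())"
```

```text
the job is handed in; nothing more can be done
None
```

All four jars are closed with their own lids, each lowered onto the rim and released there (order: large, giant, small, medium). I handed in at about 25 s of the 96 s.

**Seating:** After each release, the wrist camera put the flange tops at 0.0756, 0.0906, 0.1057 and 0.1207 m (small, medium, large, giant). Fully home would be 0.075, 0.090, 0.105 and 0.120 m. All four read flat, with slopes of at most 0.009, and the lids were centred on their jars to within about 1.7 mm.

**Final overall views:** The jars were upright and in place, the arm was clear, and the brown lid and pink jar had not been touched. The screw cap read within 2 mm of where it started.

**Disagreements:**
- **Camera heights:** the top and scene cameras read lid heights about 1 mm low, as they did for the bench from the start.
- **Medium lid slope:** the scene camera gave 0.013, but the wrist camera gave 0.002 and the top camera 0.007.
- **Lid centres in the scene view:** it put the large and medium lids about 2–3 mm off in y, because it saw only part of each.
- **Stopper:** the final scene reading was about 4–5 mm from the top camera's position. The top camera showed no movement (0.1–0.2 mm).
- **Large lid grasp:** the first grip pressed the flange lightly, at about 6 N, and moved the lid 2–3 mm before lifting. I gripped the others about 4 mm higher.

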